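# Darken the sensor module in the two-bay test jig

### The job

The orange sensor module in one bay of the blue test jig has to be tested in the dark. Swing the red clamp lever wide open, slide the black cover by its yellow rib until it is centred over the bay with the orange module (overlapping that bay's opening on both sides; it can run too far), then swing the lever fully shut again to clamp it. Move the cover only while the clamp is open, and leave both modules and the tin, bottle and tape dispenser where they are.

Things in the scene. Friction and masses are not known exactly. Their poses are not given: they have to be found in the camera images.
- jig: Blue test jig fixed to the bench, 170 (x) x 320 (y) x 40 mm high. Origin: centre of its underside; x away from the robot at yaw 0, y along the cover's slide. Two bays side by side, each 70 (x) x 84 (y) mm, 28 mm deep, centred at jig x -20, y +55 and -55 mm. The near guide rail (jig x -84 to -78 mm, 50 mm high) has a red mark at each bay's centre; the cover has a yellow line to match.
- bay_left (a point): Centre of the floor of the bay at jig y = +55 mm (12 mm above the bench). Axes as the jig's.
- bay_right (a point): Centre of the floor of the bay at jig y = -55 mm. Axes as the jig's.
- cover (a joint): Slide of the cover along jig y, in m: 0 = midway between the bays, +0.055 = centred over the left bay (+y), -0.055 = centred over the right bay. It runs on past these to stops at +-0.085. Friction (1.5 N) holds it where it is left.
- cover_rib (a point): Centre of the top of the yellow push rib on the cover, 72 mm above the bench. Rib: 70 mm long (jig x), 12 mm thick (jig y), 25 mm high, in the middle of the cover. Flat black cover: 105 (x) x 104 (y) x 5 mm, top 47 mm above the bench; a 144 mm metal runner strip along its far edge lies under the clamp's nose. Axes as the jig's.
- clamp (a joint): Clamp lever, turning in the horizontal plane, in rad: 0 = shut (nose on the cover's runner, handle along jig +y), growing as the handle swings away from the robot, clockwise from above; stop at 1.1 = wide open. It stays where it is left.
- clamp_knob (a point): Centre of the top of the upright red knob (18 mm diameter, 33 mm tall, from 60 to 93 mm above the bench) at the end of the red clamp handle, 95 mm from the hinge axis. Push it sideways or hold it from above. Its y axis points from the hinge to the knob.
- clamp_hinge (a point): On the clamp's vertical hinge axis, 60 mm above the bench, at jig x = +66 mm, y = 0. The handle (14 mm wide, 52 to 60 mm above the bench) turns with it.
- module_orange: Sensor module to be covered: grey carrier 60 (x) x 74 (y) mm with an orange flex board and two black chips, 12 mm high, loose on the floor of one of the bays (either one). Origin: centre of its underside; axes as the jig's.
- module_blank: Dummy plate, bare aluminium with a grey disc, 60 (x) x 74 (y) x 12 mm, loose on the floor of the other bay. Origin: centre of its underside; axes as the jig's.
- tin: Bystander: open steel tin, 72 mm diameter, 85 mm high, loose. Origin: centre of its underside.
- flux_bottle: Bystander: white bottle with a green cap, 44 mm diameter, 95 mm high, loose. Origin: centre of its underside.
- tape_dispenser: Bystander: tape dispenser with a yellow roll, 65 x 160 mm, about 81 mm high, loose. Origin: centre of its underside.
Mind the look-alikes: they are no part of the job. There is more than one size of the module_orange; the job needs the middle-sized.

How it is judged:
On the way, in this order (a step that is already met when the one before it is completed fails the run):
1. the clamp lever is swung wide open (beyond 0.85 rad) (value of joint clamp above 0.85 rad), for 0.1 s.
2. the cover rests centred over the orange module's bay, with the clamp still open (y of cover_rib in the frame of module_orange between -0.008 and 0.008 m and velocity of joint cover between -0.01 and 0.01 m/s and value of joint clamp above 0.6 rad), for 0.2 s.
At the end, for the whole second after the job is handed in: The cover's middle is within 8 mm (along the slide) of the orange module's middle, the clamp lever is shut (below 0.12 rad), and both are at rest (y of cover_rib in the frame of module_orange between -0.008 and 0.008 m and value of joint clamp below 0.12 rad and velocity of joint cover between -0.01 and 0.01 m/s and velocity of joint clamp between -0.05 and 0.05 rad/s); the robot touches nothing.
It fails at once if the cover is moved while the clamp is not open (below 0.3 rad) (value of joint clamp below 0.3 rad and (velocity of joint cover above 0.03 m/s or velocity of joint cover below -0.03 m/s)).
It fails at once if a module is shifted by more than 15 mm (distance of any of module_orange, module_blank from where it was at the start of the episode above 0.015 m).
It fails at once if the tin is moved by more than 25 mm or knocked over (distance of tin from where it was at the start of the episode above 0.025 m or angle between tin's own z axis and vertical above 0.4 rad).
It fails at once if the bottle is moved by more than 25 mm or knocked over (distance of flux_bottle from where it was at the start of the episode above 0.025 m or angle between flux_bottle's own z axis and vertical above 0.4 rad).
It fails at once if the tape dispenser is moved by more than 25 mm or knocked over (distance of tape_dispenser from where it was at the start of the episode above 0.025 m or angle between tape_dispenser's own z axis and vertical above 0.4 rad).
It also fails if it takes over 54 s, if anything falls off the work surface, if the arm or the gripper's body presses on something with over 40 N, if the wrist force passes 120 N, or if a joint passes its speed limit or range.

### The arm

A 7-joint arm with a two-finger parallel gripper is mounted at the origin on the work surface. World frame = base frame: x ahead of the robot, y to its left, z up, the work surface at z = 0. Lengths are in m, angles in rad, forces in N, time in s.
With the tool pointing down it reaches from about 0.35 to 0.9 m from the base axis. Payload 8.1 kg.
Tool frame: the origin (TCP) lies on the centre line of the jaws, within the pads' length; the fingertips stand 17 mm ahead of it and the grasp point (between the pads) lies 2 mm behind it; z points along the fingers, y is the direction in which the jaws open and shut (so a half turn about z gives the same grasp; the last joint's range is limited). The gripper opens to 92 mm and grips with 3 to 60 N. Pads are 19 mm wide; open, the fingers measure 130 mm over their backs; the gripper's body (75 mm by 190 mm) begins 47 mm behind the grasp point.
Start: joints at [-1.29, 0.434, 0.025, 1.573, -0.012, 1.134, -0.075], TCP at [0.234, 0.58, 0.244] pointing down, gripper open.
Joint ranges: [-2.62, 2.62], [-0.44, 2.09], [-1.27, 1.32], [0.08, 2.57], [-1.32, 4.46], [0.12, 2], [-2.74, 2.74]. Speed limits (rad/s): [2.22, 2.22, 3.01, 3.01, 3.14, 3.14, 3.14].

### API

Orientations are given as a rotation vector (axis times angle).
In Python, from cell import arm, imaging, job gives the robot as it stands.
- The arm moves only by the tool jog_arm, never from a script. Its argument "moves" is a list of rows, each an object with "fingers": the closure, from -1 (fully open) to 1 (shut); "xyz": the shift along the tool's x, y, z in cm, a list of three; "angular": the turn, a rotation vector about the tool's x, y, z in rad, a list of three. In form: [{"fingers": fingers, "xyz": [dx, dy, dz], "angular": [ax, ay, az]}, ...]. A call has 1 to 12 rows; each row is the pose to reach, as a shift and turn from the pose commanded when the call began, along the tool's axes at that moment; what a row does not reach only later rows make up. A row lasts 1/8 s, in which the tool goes at most 62.5 mm and 10.7 degrees, less where a joint would pass 70% of its speed; a pose out of reach is approached as far as the arm can. A call with a gripper value outside its range is refused whole. The fingers move at their own pace and stop on an object; "grip_force" is the grip in N (left out, the last holds). Time passes only in rows, so rows that repeat a pose let the fingers close. It gives the time, the measured TCP pose, the force and the opening at its end, in the units of the state.
- arm.observe(): the state, without advancing time (a new reading comes with each control period).
- imaging.get_image(name): name is "scene" or "top" or "wrist"; returns the picture (400x640x3 uint8, red, green, blue); there is no depth.
- imaging.camera_params(name): a dict with "fx", "fy", "cx", "cy" (pixels), "rvec" (rotation vector, rad) and "tvec" (3), from world to camera coordinates, as OpenCV has them; the wrist camera has in their place "hand_eye" (4x4, takes a point from camera to tool coordinates, whose origin is the TCP and whose axes are the flange's). Camera axes: x right, y down, z forward; pixel columns grow to the right and rows downward; lengths in m; the calibration is good to about 2 mm. A picture is of the moment at which its call begins: read the wrist's pose just before it. camera_params takes no time and is no camera call.
- job.sign_off(): hands the job in, once; it reports no verdict.
The state is a dict: "clock": time; "joints": joint angles; "dq": joint speeds; "joint_efforts": joint torques, N m; "position": TCP position; "ee_rot": TCP orientation; "force": force on the tool from outside, world axes, zero at the start; "ft_torque": the same for the moment, N m; "width": opening from 0.0 (shut) to 1.0 (fully open).
Only numpy, scipy, OpenCV 4.12 (cv2) and the standard library are available. Lean on these libraries where they do the work, as an engineer would, in place of code of your own. Each camera call takes 0.05 s, during which the arm holds its last target. There are 200 camera calls.

## Working session

There is one attempt and no reset: what is moved stays moved. The work goes in short steps, Python scripts to look and compute and a tool call to move; the robot and the scene stay as the last step left them, time stands still between calls to the robot, and variables do not carry over. Pictures are saved under pics/ and viewed, about 8 in all and at most 12, crops included, and the job is handed in when it is done.

Besides the shell and the picture viewer there is one more tool, called after "Call:" as name(argument=value, ...), one argument or row to a line, values as JSON. jog_arm: Moves the arm, as the interface text tells. Its arguments: {"type":"object","properties":{"moves":{"type":"array"},"grip_force":{"type":"number"}},"required":["moves"]}

```bash
mkdir -p pics
python3 - <<'E'
from cell import arm, imaging, job
import cv2
s=arm.observe();print({k:s[k] for k in('clock','position','ee_rot','width','joints')})
for n in('top','scene'):
    cv2.imwrite(f'pics/{n}0.png',imaging.get_image(n)[:,:,::-1]);print(n,imaging.camera_params(n))
print(imaging.camera_params('wrist'))
E
```

```text
{'clock': 0.0, 'position': array([0.23389911, 0.57905477, 0.24297615]), 'ee_rot': array([-5.99291352e-01, -3.08370552e+00,  2.39546189e-03]), 'width': 1.001608440433137, 'joints': array([-1.28956106,  0.43517066,  0.02495693,  1.57409999, -0.01163316,
        1.13400412, -0.07509266])}
top {'fx': 496.62116845583813, 'fy': 496.62116845583813, 'cx': 320.4170054560651, 'cy': 210.58172751123686, 'rvec': array([ 2.16853742, -2.11875538,  0.1625743 ]), 'tvec': array([0.00327828, 0.58606852, 1.11629999])}
scene {'fx': 425.9149865223657, 'fy': 425.9149865223657, 'cx': 320.45221611359864, 'cy': 198.85770542469047, 'rvec': array([ 2.07251461,  1.54302826, -0.51068771]), 'tvec': array([-0.1644574 , -0.37628426,  1.2640394 ])}
{'fx': 309.63227145707486, 'fy': 309.63227145707486, 'cx': 320.98062701756515, 'cy': 200.52187473980268, 'hand_eye': array([[-5.79300982e-04, -9.50666176e-01, -3.10215227e-01,
         8.60546639e-02],
       [ 9.99999537e-01, -7.89158376e-04,  5.50989912e-04,
        -2.24860263e-04],
       [-7.68616417e-04, -3.10214764e-01,  9.50666192e-01,
        -1.40859653e-01],
       [ 0.00000000e+00,  0.00000000e+00,  0.00000000e+00,
         1.00000000e+00]])}
```

View pics/top0.png

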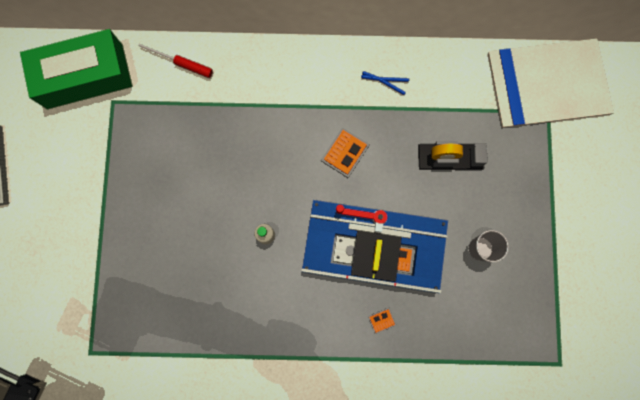

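View pics/scene0.png

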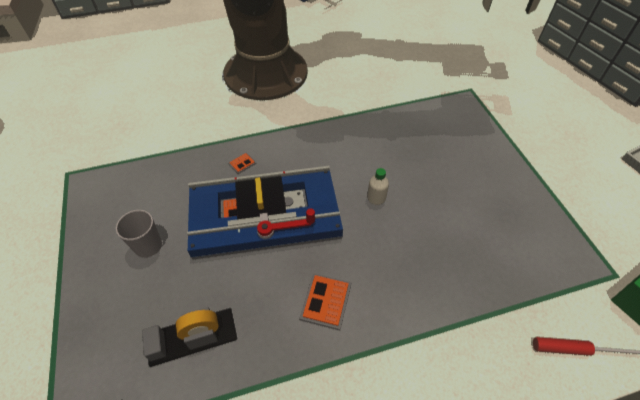

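Orange candidates: (346,152) is large and loose, (382,320) is small and loose, and (405,260) is in the jig's right bay and looks middle-sized. I'll choose the one in the bay and check it in a crop.

```bash
python3 - <<'E'
import cv2
a=cv2.imread('pics/top0.png')[190:310,295:455]
cv2.imwrite('pics/crop.png',cv2.resize(a,None,fx=5,fy=5,interpolation=cv2.INTER_CUBIC))
E
cat > h.py <<'E'
import numpy as np,cv2
from cell import arm, imaging, job
def pix2w(cam,uv,z):
    p=imaging.camera_params(cam);R=cv2.Rodrigues(p['rvec'])[0];t=p['tvec']
    d=R.T@np.array([(uv[0]-p['cx'])/p['fx'],(uv[1]-p['cy'])/p['fy'],1]);c=-R.T@t
    return c+d*(z-c[2])/d[2]
def w2pix(cam,X):
    p=imaging.camera_params(cam);x=cv2.Rodrigues(p['rvec'])[0]@np.array(X)+p['tvec']
    return np.array([p['fx']*x[0]/x[2]+p['cx'],p['fy']*x[1]/x[2]+p['cy']])
E
```

```text
(no output)
```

View pics/crop.png

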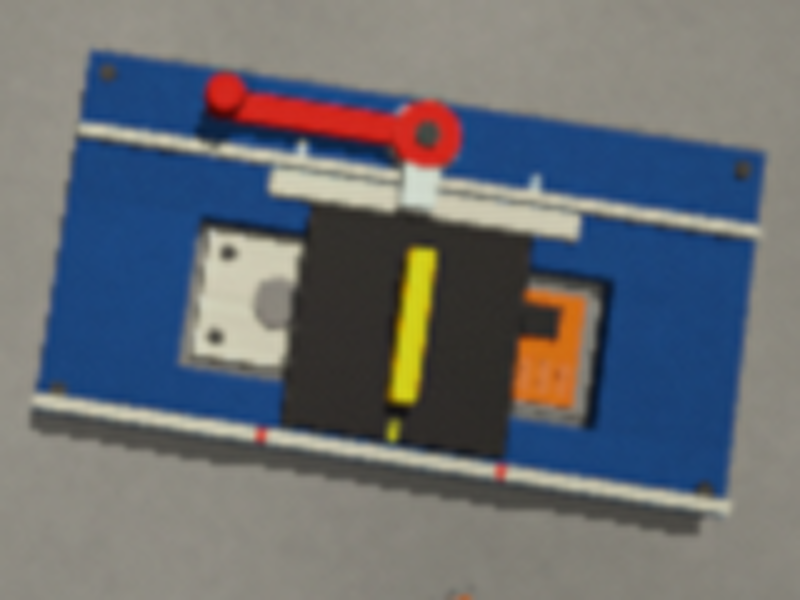

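The crop shows the orange board with chips in the right bay (about (550,350)) and the blank in the left bay. The clamp is shut, knob at (226,93), hinge (428,133), rib from (422,250) to (403,402), and the red rail marks are at (262,434) and (501,471).

Run:
```python
from h import *
from scipy.optimize import least_squares
f=lambda c:(295+(c[0]+.5)/5-.5,190+(c[1]+.5)/5-.5)
obs=[((262,434),(-.081,.055,.05)),((501,471),(-.081,-.055,.05)),((92,50),(.085,.16,.04)),((765,150),(.085,-.16,.04)),((226,93),(.066,.095,.093)),]
def W(p,q):
    c,s=np.cos(p[2]),np.sin(p[2]);return [p[0]+c*q[0]-s*q[1],p[1]+s*q[0]+c*q[1],q[2]]
def r(p):return np.concatenate([w2pix('top',W(p,q))-f(c) for c,q in obs])
o=least_squares(r,[.6,-.0,0]);p=o.x;print(p,o.fun.round(1))
np.save('jig.npy',p)
for n,q in dict(knob=(.066,.095,.093),hinge=(.066,0,.06),rib=(-.02,0,.072),ribt=(-.02,-.055,.072)).items():print(n,np.round(W(p,q),4))
a,b=pix2w('top',f((422,250)),.072),pix2w('top',f((403,402)),.072);print(a,b,(a+b)/2)
for n,uv,z in(('tin',(490,243),.085),('bot',(262,232),.095),('tape',(452,155),.08)):print(n,pix2w('top',uv,z).round(3))
R=cv2.Rodrigues(arm.observe()['ee_rot'])[0];print(R.round(3))
```

```text
[ 0.50777131 -0.11215788 -0.12713486] [ 0.1  0.1  0.1  0.  -0.4 -0.1  0.2  0.1 -0.  -0.2]
knob [ 0.5853 -0.0263  0.093 ]
hinge [ 0.5732 -0.1205  0.06  ]
rib [ 0.4879 -0.1096  0.072 ]
ribt [ 0.481  -0.1642  0.072 ]
[ 0.51838627 -0.11705529  0.072     ] [ 0.44991141 -0.10890786  0.072     ] [ 0.48414884 -0.11298158  0.072     ]
tin [ 0.515 -0.363  0.085]
bot [0.527 0.145 0.095]
tape [ 0.717 -0.283  0.08 ]
[[-0.927  0.375 -0.   ]
 [ 0.375  0.927 -0.001]
 [-0.    -0.001 -1.   ]]
```

Call:
jog_arm(
  moves=[
    {"fingers": -0.2,"xyz": [-55.2,-42.9,6],"angular": [0,0,-1.83]},
    {"fingers": -0.2,"xyz": [-55.2,-42.9,6],"angular": [0,0,-1.83]},
    {"fingers": -0.2,"xyz": [-55.2,-42.9,6],"angular": [0,0,-1.83]},
    {"fingers": -0.2,"xyz": [-55.2,-42.9,6],"angular": [0,0,-1.83]},
    {"fingers": -0.2,"xyz": [-55.2,-42.9,6],"angular": [0,0,-1.83]},
    {"fingers": -0.2,"xyz": [-55.2,-42.9,6],"angular": [0,0,-1.83]},
    {"fingers": -0.2,"xyz": [-55.2,-42.9,6],"angular": [0,0,-1.83]},
    {"fingers": -0.2,"xyz": [-55.2,-42.9,6],"angular": [0,0,-1.83]},
    {"fingers": -0.2,"xyz": [-55.2,-42.9,6],"angular": [0,0,-1.83]},
    {"fingers": -0.2,"xyz": [-55.2,-42.9,6],"angular": [0,0,-1.83]},
    {"fingers": -0.2,"xyz": [-55.2,-42.9,6],"angular": [0,0,-1.83]},
    {"fingers": -0.2,"xyz": [-55.2,-42.9,6],"angular": [0,0,-1.83]},
  ],
)

```text
clock: 1.6
position: [0.5745, -0.0051, 0.1846]
ee_rot: [2.077, -2.353, -0.001]
force: [0.8, 0.5, -0.4]
width: 0.599
```

Call:
jog_arm(
  moves=[
    {"fingers": -0.2,"xyz": [0,0,0],"angular": [0,0,0]},
    {"fingers": -0.2,"xyz": [0,0,0],"angular": [0,0,0]},
  ],
)

```text
clock: 1.85
position: [0.5737, -0.0047, 0.1844]
ee_rot: [2.072, -2.357, -0.002]
force: [0.1, 0.4, -1.0]
width: 0.599
```

```bash
cat >> h.py <<'E'
def wpx():
    "wrist projection fn"
    s=arm.observe();R=cv2.Rodrigues(np.array(s['ee_rot']))[0];P=np.array(s['position']);p=imaging.camera_params('wrist');H=p['hand_eye']
    def f(X):
        t=R.T@(np.array(X)-P);c=H[:3,:3].T@(t-H[:3,3]);return np.array([p['fx']*c[0]/c[2]+p['cx'],p['fy']*c[1]/c[2]+p['cy']])
    def inv(uv,z):
        d=R@H[:3,:3]@np.array([(uv[0]-p['cx'])/p['fx'],(uv[1]-p['cy'])/p['fy'],1]);c=R@H[:3,3]+P;return c+d*(z-c[2])/d[2]
    return f,inv
def W(q):
    p=np.load('jig.npy');c,s=np.cos(p[2]),np.sin(p[2]);return np.array([p[0]+c*q[0]-s*q[1],p[1]+s*q[0]+c*q[1],q[2]])
def delta(X,yang):
    "shift cm, turn about tool z to reach world X with tool y axis at world angle yang (deg)"
    s=arm.observe();R=cv2.Rodrigues(np.array(s['ee_rot']))[0];P=np.array(s['position'])
    a=np.degrees(np.arctan2(R[1,1],R[0,1]));print('t',s['clock'],'P',P.round(4),'yaw',a.round(1),'tilt',R[2].round(3),'w',s['width'],'F',np.round(s['force'],1),'q7',s['joints'][6])
    d=(a-yang+180)%360-180
    print('xyz',(R.T@(np.array(X)-P)*100).round(2),'az',np.radians(d).round(3))
E
python3 - <<'E'
from h import *
delta(W((.066,.095,.085)),172.7)
f,inv=wpx();im=imaging.get_image('wrist')[:,:,::-1].copy();cv2.imwrite('pics/w1.png',im)
print(f(W((.066,.095,.093))))
E
```

```text
t 1.85 P [ 0.5737 -0.0047  0.1844] yaw 172.6 tilt [ 0.001  0.003 -1.   ] w 0.5989648681263131 F [ 0.1  0.4 -1. ] q7 2.734042236700418
xyz [ 1.98 -1.46  9.94] az -0.001
[300.45234827 186.66398473]
```

View pics/w1.png

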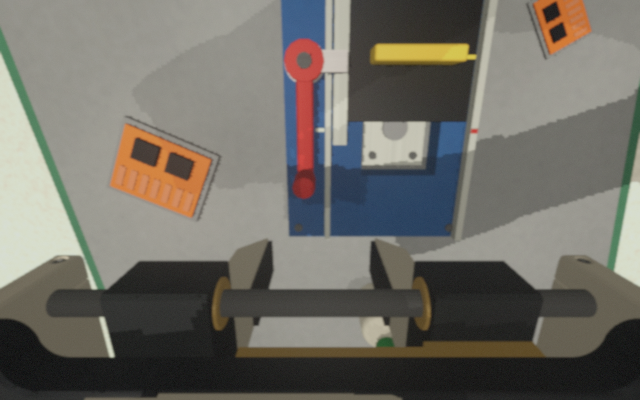

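The wrist view shows the knob at (304,187), against a prediction of (300,187), so the map agrees. Joint 7 is at its limit, so I'll use the half-turned grasp.

Call:
jog_arm(
  moves=[
    {"fingers": -0.2,"xyz": [0,0,0],"angular": [0,0,1.57]},
    {"fingers": -0.2,"xyz": [0,0,0],"angular": [0,0,1.57]},
    {"fingers": -0.2,"xyz": [2,-1.5,4],"angular": [0,0,1.57]},
    {"fingers": -0.2,"xyz": [2,-1.5,4],"angular": [0,0,1.57]},
    {"fingers": -0.2,"xyz": [2,-1.5,4],"angular": [0,0,1.57]},
    {"fingers": -0.2,"xyz": [2,-1.5,4],"angular": [0,0,1.57]},
    {"fingers": -0.2,"xyz": [2,-1.5,4],"angular": [0,0,1.57]},
    {"fingers": -0.2,"xyz": [2,-1.5,4],"angular": [0,0,1.57]},
    {"fingers": -0.2,"xyz": [2,-1.5,4],"angular": [0,0,1.57]},
    {"fingers": -0.2,"xyz": [2,-1.5,4],"angular": [0,0,1.57]},
  ],
)

```text
clock: 3.15
position: [0.5862, -0.0235, 0.1453]
ee_rot: [-0.191, -3.134, 0.003]
force: [0.5, 1.1, 1.0]
width: 0.6
```

Call:
jog_arm(
  moves=[
    {"fingers": -0.2,"xyz": [0,0,0],"angular": [0,0,1.57]},
    {"fingers": -0.2,"xyz": [0,0,0],"angular": [0,0,1.57]},
    {"fingers": -0.2,"xyz": [0,0,0],"angular": [0,0,1.57]},
    {"fingers": -0.2,"xyz": [0,0,0],"angular": [0,0,1.57]},
    {"fingers": -0.2,"xyz": [0,0,0],"angular": [0,0,1.57]},
    {"fingers": -0.2,"xyz": [0,0,0],"angular": [0,0,1.57]},
    {"fingers": -0.2,"xyz": [0,0,0],"angular": [0,0,1.57]},
    {"fingers": -0.2,"xyz": [0,0,0],"angular": [0,0,1.57]},
    {"fingers": -0.2,"xyz": [0,0,0],"angular": [0,0,1.57]},
    {"fingers": -0.2,"xyz": [0,0,0],"angular": [0,0,1.57]},
  ],
)

```text
clock: 4.4
position: [0.5863, -0.0247, 0.1451]
ee_rot: [-2.352, -2.083, 0.004]
force: [-0.0, 0.2, 0.6]
width: 0.6
```

Run:
```python
from h import *
delta(W((.066,.095,.085)),-7.3)
f,inv=wpx();im=imaging.get_image('wrist')[:,:,::-1].copy();cv2.imwrite('pics/w2.png',im)
print(f(W((.066,.095,.093))))
```

```text
t 4.4 P [ 0.5863 -0.0247  0.1451] yaw -6.9 tilt [-0.002 -0.002 -1.   ] w 0.6000499271252853 F [-0.   0.2  0.6] q7 0.04852807428909155
xyz [-0.16 -0.07  6.01] az 0.006
[322.14819935 233.53987534]
```

View pics/w2.png

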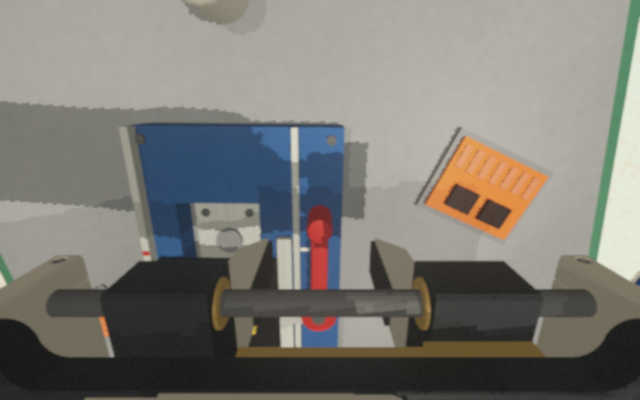

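The knob (top at about (319,228)) sits between the open jaws, so I'll descend and grip.

Call:
jog_arm(
  moves=[
    {"fingers": -0.2,"xyz": [-0.1,-0.1,3],"angular": [0,0,0]},
    {"fingers": -0.2,"xyz": [-0.1,-0.1,5],"angular": [0,0,0]},
    {"fingers": -0.2,"xyz": [-0.1,-0.1,6],"angular": [0,0,0]},
    {"fingers": -0.2,"xyz": [-0.1,-0.1,6],"angular": [0,0,0]},
    {"fingers": 1,"xyz": [-0.1,-0.1,6],"angular": [0,0,0]},
    {"fingers": 1,"xyz": [-0.1,-0.1,6],"angular": [0,0,0]},
    {"fingers": 1,"xyz": [-0.1,-0.1,6],"angular": [0,0,0]},
    {"fingers": 1,"xyz": [-0.1,-0.1,6],"angular": [0,0,0]},
  ],
  grip_force=10,
)

```text
clock: 5.45
position: [0.5852, -0.0272, 0.0852]
ee_rot: [2.356, 2.078, -0.004]
force: [0.6, -0.5, -0.1]
width: 0.212
```

Run:
```python
from h import *
delta(W((.066,.095,.085)),-7.3)
P=arm.observe()['position'];R=cv2.Rodrigues(arm.observe()['ee_rot'])[0]
for th in np.arange(.1,1.11,.1):
    X=W((.066+.095*np.sin(th),.095*np.cos(th),.085));X0=W((.066,.095,.085));print(th.round(1),(R.T@(X-X0)*100).round(2))
```

```text
t 5.45 P [ 0.5852 -0.0272  0.0852] yaw -7.2 tilt [-0.002 -0.002 -1.   ] w 0.21199839254892813 F [ 0.6 -0.5 -0.1] q7 0.08233733578259383
xyz [ 0.09 -0.01  0.02] az 0.002
0.1 [-0.05  0.95 -0.  ]
0.2 [-0.19  1.89 -0.  ]
0.3 [-0.43  2.81 -0.  ]
0.4 [-0.76  3.7  -0.  ]
0.5 [-1.17  4.55 -0.  ]
0.6 [-1.67  5.36 -0.  ]
0.7 [-2.24  6.12 -0.  ]
0.8 [-2.89  6.81 -0.  ]
0.9 [-3.61  7.44 -0.  ]
1.0 [-4.38  7.99 -0.  ]
1.1 [-5.21  8.46 -0.  ]
```

Gripped: the opening is about 19 mm for the 18 mm knob. Next I'll swing it open along the arc.

Call:
jog_arm(
  moves=[
    {"fingers": 1,"xyz": [-0.05,0.95,0],"angular": [0,0,0.1]},
    {"fingers": 1,"xyz": [-0.2,1.9,0],"angular": [0,0,0.2]},
    {"fingers": 1,"xyz": [-0.43,2.8,0],"angular": [0,0,0.3]},
    {"fingers": 1,"xyz": [-0.76,3.7,0],"angular": [0,0,0.4]},
    {"fingers": 1,"xyz": [-1.17,4.55,0],"angular": [0,0,0.5]},
    {"fingers": 1,"xyz": [-1.67,5.36,0],"angular": [0,0,0.6]},
    {"fingers": 1,"xyz": [-2.24,6.12,0],"angular": [0,0,0.7]},
    {"fingers": 1,"xyz": [-2.9,6.8,0],"angular": [0,0,0.8]},
    {"fingers": 1,"xyz": [-3.6,7.45,0],"angular": [0,0,0.9]},
    {"fingers": 1,"xyz": [-4.4,8,0],"angular": [0,0,1.0]},
    {"fingers": 1,"xyz": [-4.8,8.25,0],"angular": [0,0,1.05]},
    {"fingers": 1,"xyz": [-4.8,8.25,0],"angular": [0,0,1.05]},
  ],
)

```text
clock: 6.95
position: [0.6597, -0.0866, 0.085]
ee_rot: [3.079, 0.613, -0.008]
force: [-6.4, -3.0, 5.9]
width: 0.196
```

Call:
jog_arm(
  moves=[
    {"fingers": 1,"xyz": [0,0,0],"angular": [0,0,0]},
    {"fingers": -0.2,"xyz": [0,0,0],"angular": [0,0,0]},
    {"fingers": -0.2,"xyz": [0,0,0],"angular": [0,0,0]},
    {"fingers": -0.2,"xyz": [0,0,0],"angular": [0,0,0]},
    {"fingers": -0.2,"xyz": [0,0,-3],"angular": [0,0,0]},
    {"fingers": -0.2,"xyz": [0,0,-7],"angular": [0,0,0]},
    {"fingers": -0.2,"xyz": [0,0,-7],"angular": [0,0,0]},
  ],
)

```text
clock: 7.82
position: [0.6631, -0.0856, 0.1581]
ee_rot: [3.077, 0.616, 0.005]
force: [0.7, 0.1, 0.4]
width: 0.601
```

Run:
```python
from h import *
delta(W((-.022,-.004,.09)),82.7)
delta(W((-.022,-.004,.09)),-97.3)
a=imaging.get_image('top')[180:310,295:455,::-1]
cv2.imwrite('pics/t2.png',cv2.resize(a,None,fx=4,fy=4,interpolation=cv2.INTER_CUBIC))
```

```text
t 7.825 P [ 0.6631 -0.0856  0.1581] yaw -67.3 tilt [ 0.002  0.004 -1.   ] w 0.6009068017478424 F [0.7 0.1 0.4] q7 -0.7316260171246759
xyz [-17.47  -4.31   6.76] az -2.619
t 7.825 P [ 0.6631 -0.0856  0.1581] yaw -67.3 tilt [ 0.002  0.004 -1.   ] w 0.6009068017478424 F [0.7 0.1 0.4] q7 -0.7316260171246759
xyz [-17.47  -4.31   6.76] az 0.523
```

View pics/t2.png

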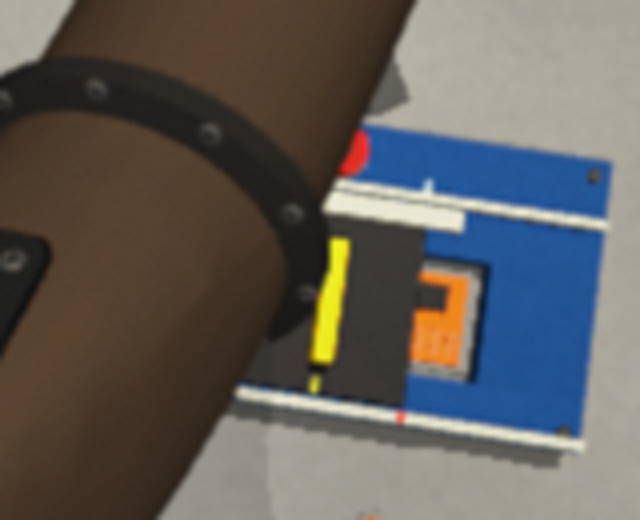

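Call:
jog_arm(
  moves=[
    {"fingers": -0.2,"xyz": [-6,-1.5,0],"angular": [0,0,0.17]},
    {"fingers": -0.2,"xyz": [-12,-3,0],"angular": [0,0,0.35]},
    {"fingers": -0.2,"xyz": [-17.5,-4.3,1],"angular": [0,0,0.525]},
    {"fingers": -0.2,"xyz": [-17.5,-4.3,1],"angular": [0,0,0.525]},
    {"fingers": -0.2,"xyz": [-17.5,-4.3,1],"angular": [0,0,0.525]},
    {"fingers": -0.2,"xyz": [-17.5,-4.3,1],"angular": [0,0,0.525]},
  ],
)

```text
clock: 8.62
position: [0.4844, -0.1126, 0.1453]
ee_rot: [3.132, -0.2, -0.002]
force: [0.3, 0.0, -0.4]
width: 0.601
```

Run:
```python
from h import *
delta(W((-.02,-.003,.072)),-97.3)
f,inv=wpx();im=imaging.get_image('wrist')[:,:,::-1].copy();cv2.imwrite('pics/w3.png',im)
print('rib ends',f(W((.015,-.003,.072))),f(W((-.055,-.003,.072))),'knob1.05',f(W((.1484,.0473,.093))))
```

```text
t 8.625 P [ 0.4844 -0.1126  0.1453] yaw -97.3 tilt [-0.001  0.003 -1.   ] w 0.601241453489651 F [ 0.3  0.  -0.4] q7 -1.0709429810227014
xyz [ 0.32 -0.06  7.33] az -0.0
rib ends [320.58049241 166.81901922] [320.71990868 255.92520318] knob1.05 [220.32293771 -85.01977621]
```

View pics/w3.png

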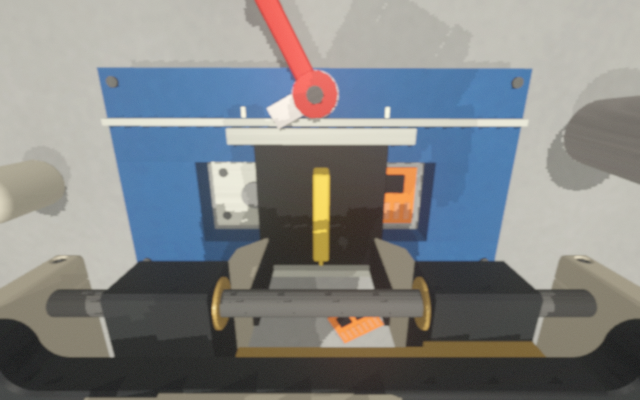

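The clamp is open (handle up-left from the hinge at (315,95)) and the rib is at (321,168–260), as predicted. The module can be off-centre in its bay, so I'll check its right edge in a crop.

Run:
```python
from h import *
a=cv2.imread('pics/w3.png')[145:250,190:450]
cv2.imwrite('pics/c3.png',cv2.resize(a,None,fx=3,fy=3,interpolation=cv2.INTER_CUBIC))
f,inv=wpx()
for q in((-.02,-.092,.024),(-.02,-.097,.012),(-.02,-.097,.04),(-.02,.092,.024),(-.02,.097,.04)):print(q,((f(W(q))-(190,145)+.5)*3-.5).round(1))
```

```text
(-0.02, -0.092, 0.024) [694.  148.3]
(-0.02, -0.097, 0.012) [698.2 136.9]
(-0.02, -0.097, 0.04) [729.6 165. ]
(-0.02, 0.092, 0.024) [ 70.2 149.5]
(-0.02, 0.097, 0.04) [ 33.4 166.4]
```

View pics/c3.png

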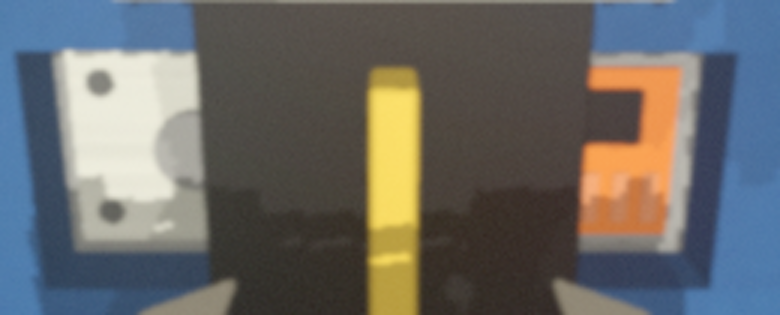

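The carrier's right edge is at x≈693 against 694 for a centred module, so the module sits at jig y ≈ -55 mm. Descend and grip the rib.

Call:
jog_arm(
  moves=[
    {"fingers": -0.2,"xyz": [0.3,0,4],"angular": [0,0,0]},
    {"fingers": -0.2,"xyz": [0.3,0,6],"angular": [0,0,0]},
    {"fingers": -0.2,"xyz": [0.3,0,7.2],"angular": [0,0,0]},
    {"fingers": -0.2,"xyz": [0.3,0,7.2],"angular": [0,0,0]},
    {"fingers": 1,"xyz": [0.3,0,7.2],"angular": [0,0,0]},
    {"fingers": 1,"xyz": [0.3,0,7.2],"angular": [0,0,0]},
    {"fingers": 1,"xyz": [0.3,0,7.2],"angular": [0,0,0]},
    {"fingers": 1,"xyz": [0.3,0,7.2],"angular": [0,0,0]},
  ],
  grip_force=10,
)

```text
clock: 9.68
position: [0.486, -0.1132, 0.0736]
ee_rot: [3.133, -0.203, -0.002]
force: [0.1, -0.9, 0.6]
width: 0.214
```

Run:
```python
from h import *
delta(W((-.02,-.055,.073)),-97.3)
```

```text
t 9.675 P [ 0.486  -0.1132  0.0736] yaw -97.4 tilt [-0.001  0.002 -1.   ] w 0.21424630849743967 F [ 0.1 -0.9  0.6] q7 -0.9602744904947724
xyz [0.16 5.12 0.07] az -0.002
```

Call:
jog_arm(
  moves=[
    {"fingers": 1,"xyz": [0,0,0],"angular": [0,0,0]},
    {"fingers": 1,"xyz": [0,0,0],"angular": [0,0,0]},
    {"fingers": 1,"xyz": [0,0.8,0],"angular": [0,0,0]},
    {"fingers": 1,"xyz": [0,1.6,0],"angular": [0,0,0]},
    {"fingers": 1,"xyz": [0,2.4,0],"angular": [0,0,0]},
    {"fingers": 1,"xyz": [0,3.2,0],"angular": [0,0,0]},
    {"fingers": 1,"xyz": [0,4,0],"angular": [0,0,0]},
    {"fingers": 1,"xyz": [0,4.7,0],"angular": [0,0,0]},
    {"fingers": 1,"xyz": [0,5.1,0],"angular": [0,0,0]},
    {"fingers": 1,"xyz": [0,5.1,0],"angular": [0,0,0]},
    {"fingers": 1,"xyz": [0,5.1,0],"angular": [0,0,0]},
  ],
)

```text
clock: 11.05
position: [0.4793, -0.1643, 0.0734]
ee_rot: [3.132, -0.204, -0.003]
force: [-0.1, -1.4, 1.0]
width: 0.131
```

Run:
```python
from h import *
delta(W((-.02,-.055,.073)),-97.3)
```

```text
t 11.05 P [ 0.4793 -0.1643  0.0734] yaw -97.4 tilt [-0.002  0.003 -1.   ] w 0.13125816668945442 F [-0.1 -1.4  1. ] q7 -0.8684073321605495
xyz [ 0.16 -0.03  0.04] az -0.003
```

Call:
jog_arm(
  moves=[
    {"fingers": 1,"xyz": [0,0,0],"angular": [0,0,0]},
    {"fingers": 1,"xyz": [0,0,0],"angular": [0,0,0]},
    {"fingers": -0.2,"xyz": [0,0,0],"angular": [0,0,0]},
    {"fingers": -0.2,"xyz": [0,0,0],"angular": [0,0,0]},
    {"fingers": -0.2,"xyz": [0,0,0],"angular": [0,0,0]},
    {"fingers": -0.2,"xyz": [0,0,-4],"angular": [0,0,0]},
    {"fingers": -0.2,"xyz": [0,0,-8.5],"angular": [0,0,0]},
    {"fingers": -0.2,"xyz": [0,0,-8.5],"angular": [0,0,0]},
    {"fingers": -0.2,"xyz": [0,0,-8.5],"angular": [0,0,0]},
  ],
)

```text
clock: 12.18
position: [0.4792, -0.1632, 0.1581]
ee_rot: [3.134, -0.203, -0.004]
force: [-1.3, 0.3, -0.3]
width: 0.602
```

Run:
```python
from h import *
delta(W((.1484,.0473,.15)),-67.3)
f,inv=wpx();im=imaging.get_image('wrist')[:,:,::-1].copy();cv2.imwrite('pics/w4.png',im)
print('rib ends',f(W((.015,-.055,.072))),f(W((-.055,-.055,.072))),'mark',f(W((-.081,-.055,.05))),'hinge',f(W((.066,0,.06))))
```

```text
t 12.175 P [ 0.4792 -0.1632  0.1581] yaw -97.4 tilt [-0.002  0.002 -1.   ] w 0.6022563018573954 F [-1.3  0.3 -0.3] q7 -0.9891049725400375
xyz [ 17.   -10.19   0.76] az -0.525
rib ends [322.23623211 164.83771561] [322.34657386 249.65783654] mark [322.26215639 264.21323178] hinge [246.54453867  92.64269661]
```

View pics/w4.png

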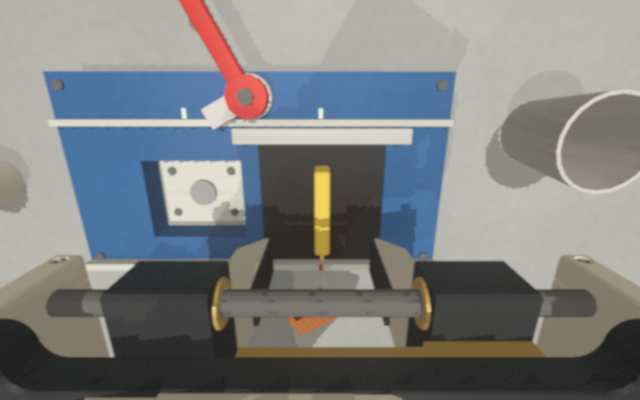

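The yellow line and rib at x≈321.5 line up with the red mark at (321,268), so the cover is centred. Return to the knob.

Call:
jog_arm(
  moves=[
    {"fingers": -0.2,"xyz": [5,-3,0],"angular": [0,0,-0.17]},
    {"fingers": -0.2,"xyz": [10,-6,0],"angular": [0,0,-0.35]},
    {"fingers": -0.2,"xyz": [15,-9,0],"angular": [0,0,-0.525]},
    {"fingers": -0.2,"xyz": [17,-10.2,0],"angular": [0,0,-0.525]},
    {"fingers": -0.2,"xyz": [17,-10.2,0],"angular": [0,0,-0.525]},
    {"fingers": -0.2,"xyz": [17,-10.2,0],"angular": [0,0,-0.525]},
    {"fingers": -0.2,"xyz": [17,-10.2,0],"angular": [0,0,-0.525]},
  ],
)

```text
clock: 13.1
position: [0.66, -0.0855, 0.1577]
ee_rot: [3.08, 0.614, -0.005]
force: [0.3, 0.5, 0.3]
width: 0.597
```

Run:
```python
from h import *
delta(W((.1484,.0473,.085)),-67.3)
f,inv=wpx();im=imaging.get_image('wrist')[:,:,::-1].copy();cv2.imwrite('pics/w5.png',im[100:340,160:480])
print(f(W((.1484,.0473,.093)))-(160,100))
```

```text
t 13.1 P [ 0.66   -0.0855  0.1577] yaw -67.5 tilt [-0.004  0.001 -1.   ] w 0.597361942360095 F [0.3 0.5 0.3] q7 -0.7375983795070539
xyz [ 0.17 -0.1   7.27] az -0.003
[160.98352203 120.13813737]
```

View pics/w5.png

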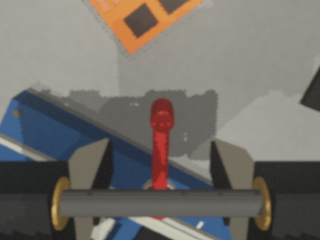

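The knob is centred between the jaws at (162,118) in the crop. Descend, grip, then swing shut.

Call:
jog_arm(
  moves=[
    {"fingers": -0.2,"xyz": [0.1,-0.1,4],"angular": [0,0,0]},
    {"fingers": -0.2,"xyz": [0.1,-0.1,6],"angular": [0,0,0]},
    {"fingers": -0.2,"xyz": [0.1,-0.1,7.2],"angular": [0,0,0]},
    {"fingers": -0.2,"xyz": [0.1,-0.1,7.2],"angular": [0,0,0]},
    {"fingers": 1,"xyz": [0.1,-0.1,7.2],"angular": [0,0,0]},
    {"fingers": 1,"xyz": [0.1,-0.1,7.2],"angular": [0,0,0]},
    {"fingers": 1,"xyz": [0.1,-0.1,7.2],"angular": [0,0,0]},
    {"fingers": 1,"xyz": [0.1,-0.1,7.2],"angular": [0,0,0]},
    {"fingers": 1,"xyz": [0.1,-0.1,7.2],"angular": [0,0,0]},
    {"fingers": 1,"xyz": [0.1,-0.1,7.2],"angular": [0,0,0]},
  ],
)

```text
clock: 14.4
position: [0.6619, -0.0835, 0.0862]
ee_rot: [3.079, 0.617, -0.003]
force: [0.7, -0.1, 2.0]
width: 0.19
```

Run:
```python
from h import *
delta(W((.066,.095,.085)),-7.3)
```

```text
t 14.4 P [ 0.6619 -0.0835  0.0862] yaw -67.4 tilt [-0.002  0.001 -1.   ] w 0.1903957577019742 F [ 0.7 -0.1  2. ] q7 -0.6950044744526939
xyz [-4.86 -8.23  0.12] az -1.048
```

Call:
jog_arm(
  moves=[
    {"fingers": 1,"xyz": [-0.05,-0.95,0],"angular": [0,0,-0.1]},
    {"fingers": 1,"xyz": [-0.2,-1.9,0],"angular": [0,0,-0.2]},
    {"fingers": 1,"xyz": [-0.43,-2.8,0],"angular": [0,0,-0.3]},
    {"fingers": 1,"xyz": [-0.76,-3.7,0],"angular": [0,0,-0.4]},
    {"fingers": 1,"xyz": [-1.17,-4.55,0],"angular": [0,0,-0.5]},
    {"fingers": 1,"xyz": [-1.67,-5.36,0],"angular": [0,0,-0.6]},
    {"fingers": 1,"xyz": [-2.24,-6.12,0],"angular": [0,0,-0.7]},
    {"fingers": 1,"xyz": [-2.9,-6.8,0],"angular": [0,0,-0.8]},
    {"fingers": 1,"xyz": [-3.6,-7.45,0],"angular": [0,0,-0.9]},
    {"fingers": 1,"xyz": [-4.4,-8,0],"angular": [0,0,-1.0]},
    {"fingers": 1,"xyz": [-4.8,-8.25,0],"angular": [0,0,-1.05]},
    {"fingers": 1,"xyz": [-4.8,-8.25,0],"angular": [0,0,-1.05]},
  ],
)

```text
clock: 15.9
position: [0.5854, -0.0239, 0.0861]
ee_rot: [-2.353, -2.079, 0.002]
force: [0.2, 5.1, 1.7]
width: 0.19
```

Run:
```python
from h import *
delta(W((.066,.095,.085)),-7.3)
```

```text
t 15.9 P [ 0.5854 -0.0239  0.0861] yaw -7.1 tilt [-0.    -0.002 -1.   ] w 0.19042900937475632 F [0.2 5.1 1.7] q7 0.0781379912955989
xyz [-0.24  0.02  0.11] az 0.004
```

Call:
jog_arm(
  moves=[
    {"fingers": 1,"xyz": [-0.2,-0.2,0],"angular": [0,0,0]},
    {"fingers": 1,"xyz": [-0.2,-0.2,0],"angular": [0,0,0]},
    {"fingers": -0.2,"xyz": [-0.2,0,0],"angular": [0,0,0]},
    {"fingers": -0.2,"xyz": [-0.2,0,0],"angular": [0,0,0]},
    {"fingers": -0.2,"xyz": [-0.2,0,0],"angular": [0,0,0]},
    {"fingers": -0.2,"xyz": [-0.2,0,-4],"angular": [0,0,0]},
    {"fingers": -0.2,"xyz": [-0.2,0,-9],"angular": [0,0,0]},
    {"fingers": -0.2,"xyz": [13,0,-12],"angular": [0,0,0]},
    {"fingers": -0.2,"xyz": [13,0,-12],"angular": [0,0,0]},
    {"fingers": -0.2,"xyz": [13,0,-12],"angular": [0,0,0]},
    {"fingers": -0.2,"xyz": [13,0,-12],"angular": [0,0,0]},
    {"fingers": -0.2,"xyz": [13,0,-12],"angular": [0,0,0]},
  ],
)

```text
clock: 17.4
position: [0.6018, 0.1011, 0.2053]
ee_rot: [2.359, 2.074, -0.007]
force: [-0.3, 0.4, 0.3]
width: 0.597
```

Run:
```python
from h import *
delta(W((.066,.095,.085)),-7.3)
a=imaging.get_image('top')[::,::,::-1];cv2.imwrite('pics/t6.png',cv2.resize(a[120:340,240:520],None,fx=2.8,fy=2.7,interpolation=cv2.INTER_CUBIC))
g=lambda q:((w2pix('top',W(q))-(240,120))*(2.8,2.7)).round(0)
print(g((.066,.095,.093)),g((-.081,-.055,.05)),g((.015,-.055,.072)),g((-.055,-.055,.072)))
```

```text
t 17.4 P [0.6018 0.1011 0.2053] yaw -7.3 tilt [-0.004 -0.002 -1.   ] w 0.5970791786126284 F [-0.3  0.4  0.3] q7 -0.19710780665018188
xyz [-12.81   0.02  12.08] az -0.001
[279. 238.] [434. 442.] [453. 328.] [442. 411.]
```

View pics/t6.png

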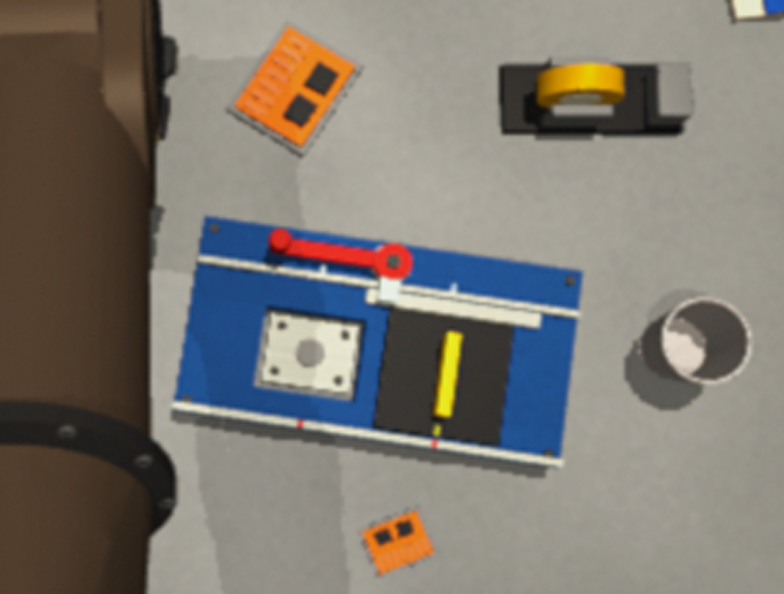

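The clamp is shut: the knob is at (280,240) against (279,238) predicted for shut. The cover line at (437,430) meets the right red mark at (434,442). The robot is clear.

```bash
python3 -c "
from cell import job;print(job.sign_off())"
```

```text
the job is handed in; nothing more can be done
None
```

The job is done and handed in at about 17.5 s of the 54 s; sign-off gives no verdict.

- **Clamp:** I gripped the knob, swung the lever open to about 1.05 rad, and swung it shut again once the cover was in place. In the last picture the knob is within about 2 pixels (of an enlarged picture) of its predicted shut position.
- **Cover:** with the clamp open, I slid the cover by its rib about 51 mm to the right bay. The wrist view before clamping showed the rib and yellow line on that bay's red mark to within about a pixel. The final top view agrees.
- **Orange module:** the one in the right bay is the middle-sized one; a larger and a smaller look-alike lie loose on the bench. Before covering it I measured it as centred in its bay to within about 1 mm.
- **Bystanders:** the tin, tape dispenser and blank module look unmoved in the last picture. The bottle was hidden behind the arm there, but the arm never came near it at low height.

One thing went wrong along the way: the first approach to the knob ran joint 7 to its limit without touching anything. I turned the tool half a turn and went on; no later check failed.

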